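Load the sample carrier under the reader's spring cover

TASK

Load the sample carrier into the reader: with one fingertip press down the thumb plate beside the lane to hold the spring-closed cover open, and meanwhile with the other fingertip push the carrier by its upright end plate along the lane until it is fully home against the stop. Keep the cover held up until the carrier is home, never letting it down on the carrier halfway; then come away so that the cover springs shut over it. Do not grip or lift anything, and leave the other things on the bench where they are.

Things in the scene. Friction and masses are not known exactly. Their poses are not given: they have to be found in the camera images.
- reader: White bench instrument, fixed, with an open loading lane before it. Origin: table height, lane's centre line, mouth of the bay; x along the lane into the bay (push direction), y left across the lane to the thumb plate, z up. Lane: from x = -195 to 0 mm, floor 6 mm above the table, 44 mm clear between rails 20 mm high. Case: 150 x 230 x 75 mm high, from x = 62 mm on
- stop (a point): Foot of the bay's rigid end stop, on the lane floor: reader frame (55, 0, 6) mm; axes as the reader's. The bay runs from x = 0 to 55 mm, its side walls rise to z = 38 mm
- hinge (a point): Point on the cover's hinge line, half way along the thumb plate: reader frame (-102, 30, 42) mm; axes as the reader's. The hinge line runs along the lane (reader x): a bar of 4 mm radius from x = -197 to 58 mm
- cover (a joint): Angle of the steel cover, rad: 0 shut, 0.85 at its open stop. It swings about the hinge line: pressing the thumb plate (left of the hinge) down lifts roof and skirt (right of it). From about 0.5 rad the skirt clears the carrier. Holding it open takes about 5 N downward 30 mm out from the hinge line; released, it springs shut
- thumb (a point): On the upper face of the thumb plate, half way along, 30 mm out from the hinge line; moves with the cover. The plate is one piece with the cover: reader x = -185 to -20 mm, 52 mm wide out from the hinge line, 3 mm thick. Cover shut: it slopes up and outwards (to +y) at 45 degrees, outer edge at reader y = 67, z = 79 mm. At 0.785 rad it lies level, its top 43 mm above the table
- skirt (a point): Middle of the lower edge of the cover's skirt, a plate 26 mm wide and 4 mm thick that hangs across the right half of the bay's mouth, under the cover's roof (56 mm wide, x = -4 to 58 mm). Shut, its edge is 22 mm above the table and blocks the carrier's block but passes over its tongue. Moves with the cover
- carrier: Loose grey plastic carrier in the lane, 95 x 40 mm, about 0.25 kg. Origin: underside, rear face of its upright end plate; x to its nose, into the bay; z up. End plate 5 mm thick, 62 mm high; then a tongue 8 mm high to x = 45; then a block to x = 95 mm, 25 mm high with its two white cup caps. Home: nose on the stop, origin at reader x = -40 mm; end plate and tongue stay outside the cover
- end_plate (a point): On the rear face of the carrier's end plate, the face to push, at mid-width, 50 mm above the carrier's underside (plate 40 mm wide, its top 68 mm above the table)
- nose (a point): Foot of the carrier's nose, at mid-width, 95 mm ahead of its origin. It starts 12 to 45 mm before the bay's mouth
- sample_cup: white capped cup, 44 mm across, 44 mm high, on the table to the right of the lane; bystander. Origin: centre of the underside; z up.
- small_jar: white jar with a wider screw cap, 34 mm across, 40 mm high, right of the lane; bystander. Origin: centre of the underside; z up.
- cup_lid: loose ring-shaped cup lid, 48 mm across, 12 mm high, on the table to the left of the thumb plate; bystander. Origin: centre of the underside; z up.
- tube_rack: rack of test tubes, 70 x 200 mm, 100 mm high, far right; bystander. Origin: centre of the underside; z up.
- jug: white mug-shaped jug, 90 mm across, 100 mm high, far left; bystander. Origin: centre of the underside; z up.
- reagent: amber jar with black cap, 52 mm across, 110 mm high, left; bystander. Origin: centre of the underside; z up.
- spatula: steel spatula lying flat, 180 mm long, right, near the robot; bystander. Origin on its underside; x along it.
Things that resemble listed ones, but are neither listed nor needed, are in the scene too. Leave any pink or turquoise look-alike of the carrier alone.

How it is judged:
By the outcome, as a careful person would: the job done as asked, in the order asked, and still so for the second after the job is handed in, with the robot touching nothing.
It also fails if it takes over 38 s, if anything falls off the work surface, if the arm or the gripper's body presses on something with over 40 N, if the wrist force passes 120 N, or if a joint passes its speed limit or range.

ROBOT

A 6-joint arm with a two-finger parallel gripper is mounted at the origin on the work surface. World frame = base frame: x ahead of the robot, y to its left, z up, the work surface at z = 0. Lengths are in m, angles in rad, forces in N, time in s.
With the tool pointing down it reaches from about 0.325 to 0.775 m from the base axis. Payload 5.5 kg.
Tool frame: the origin (TCP) lies between the finger pads; the fingertips stand 8 mm ahead of it and the grasp point (between the pads) lies 11 mm behind it (tcp_to_tips is the distance from the TCP to the fingertips, in m); z points along the fingers, y is the direction in which the jaws open and shut (so a half turn about z gives the same grasp; the last joint's range is limited). The gripper opens to 88 mm and grips with 3 to 60 N. Pads are 20 mm wide; open, the fingers measure 115 mm over their backs; the gripper's body (75 mm by 178 mm) begins 61 mm behind the grasp point.
Start: joints at [1.065, 0.091, 1.231, -0, 1.82, -0.057], TCP at [0.26, 0.541, 0.231] pointing down, gripper open.
Joint ranges: [-2.87, 2.87], [-0.86, 2.18], [0.17, 2.46], [-1.51, 4.65], [0.06, 2.69], [-2.65, 2.65]. Speed limits (rad/s): [2.57, 2.57, 3.01, 3.14, 3.14, 3.14].

INTERFACE

Orientations are given as a unit quaternion [w, x, y, z].
In Python, from bench import * gives the robot as it stands. Calls block until the motion is done:
- move_to(position, orientation): joint-space move of the TCP to a pose.
- move_l(position, speed=0.15, orientation=None): straight line of the TCP; orientation=None keeps the orientation; speed is the mean speed in m/s.
- movej(angles): joint-space move.
- gripper_open() and close(): open the fingers fully, or close them until they stop; the grip force is fixed at half the most.
- hold(seconds).
- inverse_kinematics(position, orientation): joint angles nearest the present ones, or None.
- state(): the state.
- get_image(name): name is "scene" or "top" or "wrist"; returns a dict with "frame" (480x640x3 uint8, blue, green, red), "depth" (480x640 float32, m along the optical axis (not along the pixel's ray), 0 where there is no reading), "camera_matrix" (3x3 intrinsics, pixels), "k1" (the pictures are not rectified: a ray, as slopes to the right and down, at radius r is drawn at 1 + k1 r^2 times it, then the intrinsics apply), "view" (4x4, takes a point from world to camera coordinates). Camera axes: x right, y up, looking along -z (the intrinsics and any distortion apply to the point x, -y, -z); pixel columns grow to the right and rows downward; lengths in m; the calibration is good to about 2 mm. A picture is of the moment at which its call begins.
A pose or a line that the arm cannot do raises IKError and nothing moves.
- job_done(): hands the job in, once; it reports no verdict.
The state is a dict: "time": time; "joint_pos": joint angles; "dq": joint speeds; "joint_torque": joint torques, N m; "ee_pos": TCP position; "ee_rot": TCP orientation; "ft_force": force on the tool from outside, world axes, zero at the start; "moment": the same for the moment, N m; "finger_gap": finger opening in m.
Only numpy, scipy, OpenCV 4.12 (cv2) and the standard library are available. Lean on these libraries where they do the work, as an engineer would, in place of code of your own. Each camera call takes 0.05 s, during which the arm holds its last target.

## Working session

There is one attempt and no reset: what is moved stays moved. The work goes in short steps, each a Python script; the robot and the scene stay as the last script left them, time stands still between calls to the robot, and variables do not carry over. Pictures are saved under pics/ and viewed, and the job is handed in when it is done.

```bash
ls; mkdir -p pics; python3 - <<'E'
from bench import *
import cv2
for n in ["scene","top","wrist"]:
    g=get_image(n); cv2.imwrite(f"pics/{n}0.png",g["frame"]); print(n,g["camera_matrix"].tolist(),g["k1"],g["view"].round(4).tolist())
s=state();print(s["time"],s["ee_pos"],s["ee_rot"],s["finger_gap"],s["ft_force"], [k for k in s])
E
```

```text
pics
scene [[615.3121508437421, 0.0, 320.5813140451864], [0.0, 615.3121508437421, 238.2399986959847], [0.0, 0.0, 1.0]] -0.08072024692330046 [[-0.4715, 0.8817, 0.0151, 0.2352], [-0.6057, -0.3362, 0.7212, 0.224], [0.641, 0.3309, 0.6926, -1.7274], [0.0, 0.0, 0.0, 1.0]]
top [[476.1163888830831, 0.0, 319.80267600342955], [0.0, 476.1163888830831, 247.73014384848696], [0.0, 0.0, 1.0]] 0.03515658117535308 [[-0.0248, -0.9996, 0.0136, -0.0067], [0.983, -0.0219, 0.1824, -0.4969], [-0.1821, 0.0179, 0.9831, -1.0484], [0.0, 0.0, 0.0, 1.0]]
wrist [[424.395026514573, 0.0, 320.64930131038795], [0.0, 424.395026514573, 232.77697585296937], [0.0, 0.0, 1.0]] 0.015000534022072609 [[0.4344, 0.9007, -0.0006, -0.6002], [-0.8664, 0.4177, -0.2735, 0.0329], [-0.2461, 0.1193, 0.9619, -0.3896], [0.0, 0.0, 0.0, 1.0]]
0.15 [0.26024388 0.54038492 0.22979045] [-2.08375810e-04  2.22531161e-01  9.74925295e-01 -7.13161926e-04] 0.0877224958299883 [-0.07447539 -0.19467156 -0.60288326] ['time', 'joint_pos', 'dq', 'joint_torque', 'ee_pos', 'ee_rot', 'ft_force', 'moment', 'finger_gap']
```

View pics/scene0.png

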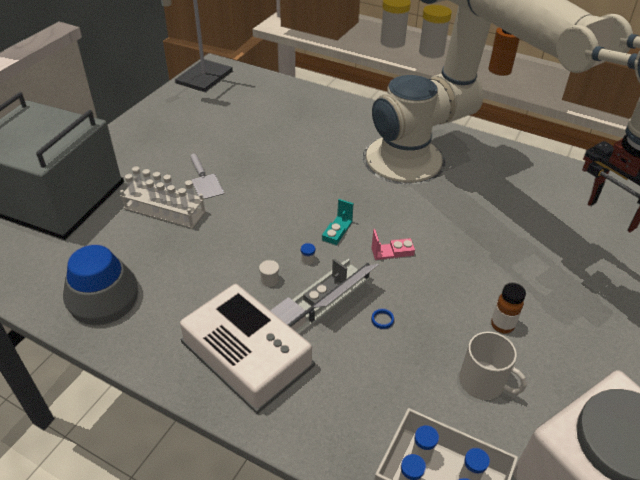

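View pics/top0.png

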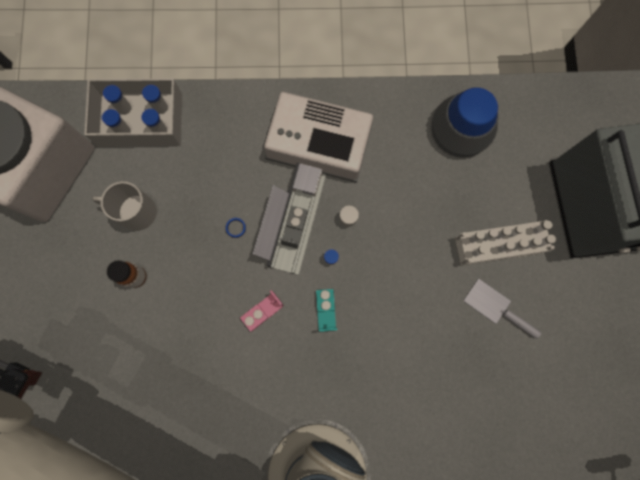

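View pics/wrist0.png

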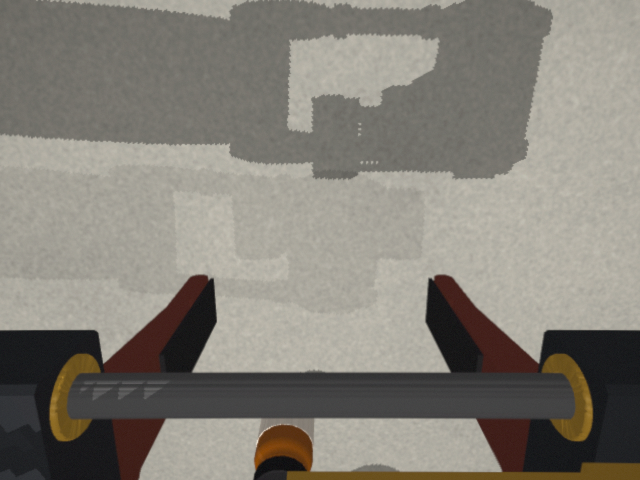

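The top view shows the reader case at about (318,135), with its lane running down to (285,268). The grey carrier sits in the lane at about (293,225). Look-alikes are pink at (262,311) and turquoise at (326,310), both outside the lane. The carrier to use is the grey one in the lane. Next I'll enlarge it.

```bash
cat > h.py <<'E'
import numpy as np, cv2
def ray(g,px):
    K=np.array(g["camera_matrix"]);k=g["k1"];V=np.array(g["view"])
    u=cv2.undistortPoints(np.array(px,float).reshape(-1,1,2),K,np.array([k,0,0,0,0.])).reshape(-1,2)
    d=np.c_[u[:,0],-u[:,1],-np.ones(len(u))]
    R=V[:3,:3];return -R.T@V[:3,3], d@R
def onplane(g,px,z):
    o,d=ray(g,px);return o+d*((z-o[2])/d[:,2])[:,None]
def cloud(g):
    v,u=np.mgrid[0:480,0:640];o,d=ray(g,np.c_[u.ravel(),v.ravel()])
    return (o+d*g["depth"].ravel()[:,None]).reshape(480,640,3)
def proj(g,P):
    V=np.array(g["view"]);P=np.atleast_2d(P)@V[:3,:3].T+V[:3,3]
    a=P[:,0]/-P[:,2];b=-P[:,1]/-P[:,2];f=1+g["k1"]*(a*a+b*b);K=g["camera_matrix"]
    return np.c_[K[0][0]*a*f+K[0][2],K[1][1]*b*f+K[1][2]]
E
python3 - <<'E'
from bench import *
from h import *
import pickle
g={n:get_image(n) for n in("top","scene")}
pickle.dump(g,open("g0.pkl","wb"))
t=g["top"]["frame"][150:285,230:370];s=g["scene"]["frame"][245:345,255:405]
cv2.imwrite("pics/topc.png",cv2.resize(t,None,fx=4.4,fy=4.4,interpolation=cv2.INTER_CUBIC))
cv2.imwrite("pics/scc.png",cv2.resize(s,None,fx=5.2,fy=5.2,interpolation=cv2.INTER_CUBIC))
E
```

```text
(no output)
```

View pics/topc.png

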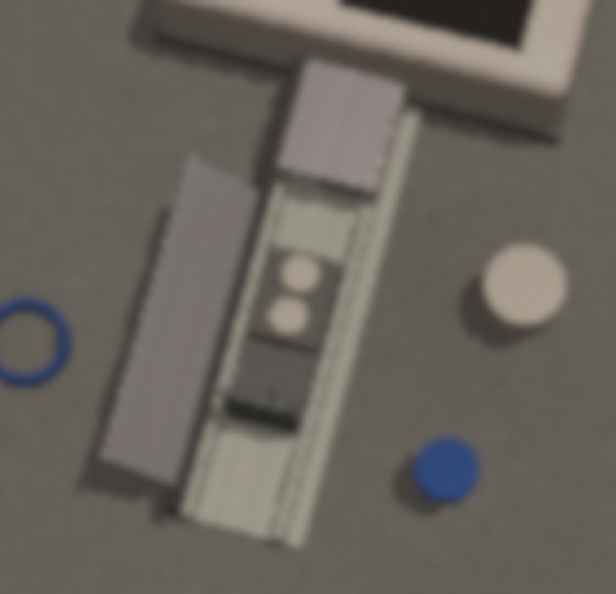

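View pics/scc.png

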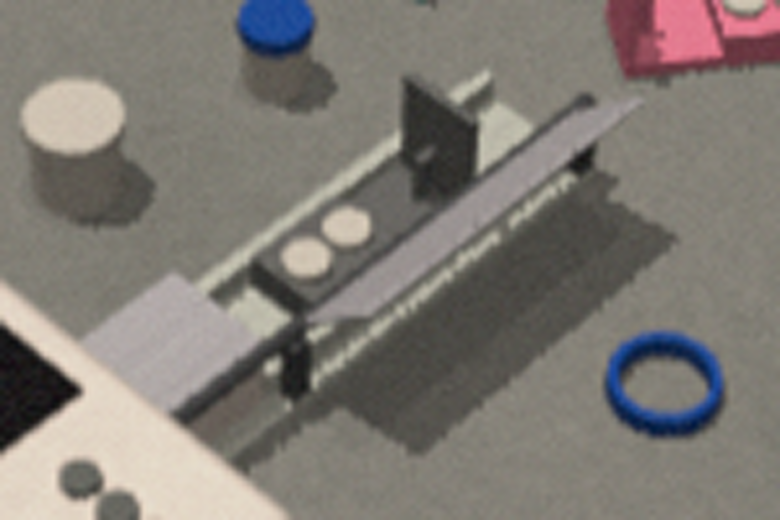

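The crop confirms it: a grey carrier in the lane, with two white caps and its end plate toward the robot at crop (265,410). Next I'll fit the reader pose from the case top and the thumb-plate corners, then the carrier.

```bash
python3 - <<'E'
from h import *
import pickle
g=pickle.load(open("g0.pkl","rb"));t=g["top"];s=g["scene"]
c=lambda px:[(x/4.4-0.5+0.5/4.4+230,y/4.4-0.5+0.5/4.4+150) for x,y in px]
C=cloud(t)
# case top
m=(abs(C[...,2]-.075)<.008)&(t["depth"]>0);m[:80]=0;m[200:]=0;m[:,:250]=0;m[:,390:]=0
n,l,st,ce=cv2.connectedComponentsWithStats(m.astype(np.uint8));i=1+np.argmax(st[1:,4])
P=C[l==i];print("case n",len(P),"z",np.median(P[:,2]))
r=cv2.minAreaRect((P[:,:2]*1000).astype(np.float32));print(r,cv2.boxPoints(r).round(1).tolist())
out=onplane(t,c([(192,157),(100,460)]),.079);print("thumb outer far,near",out.round(4).tolist())
d=out[0]-out[1];print(np.linalg.norm(d),"yaw",np.degrees(np.arctan2(d[1],d[0])))
print("hinge side", onplane(t,c([(258,190),(175,487)]),.043).round(4).tolist())
# carrier: end plate top edge z .068; scene view corners
cs=lambda px:[(x/5.2-0.5+0.5/5.2+255,y/5.2-0.5+0.5/5.2+245) for x,y in px]
print("endplate top scene",onplane(s,cs([(404,76),(477,122)]),.068).round(4).tolist())
print("nose top scene",onplane(s,cs([(254,264),(306,310)]),.031).round(4).tolist())
print("nose top top",onplane(t,c([(275,250),(342,262)]),.031).round(4).tolist())
print("endplate topcam rear foot-ish/top",onplane(t,c([(228,402),(297,418)]),.068).round(4).tolist())
E
```

```text
case n 5776 z 0.07541559625540073
((770.0769653320312, -21.220535278320312), (229.41497802734375, 150.43312072753906), 73.84650421142578) [[665.9000244140625, -110.5], [810.4000244140625, -152.3000030517578], [874.2000122070312, 68.0], [729.7000122070312, 109.9000015258789]]
thumb outer far,near [[0.6374, 0.0846, 0.079], [0.4793, 0.132, 0.079]]
0.16503662027492844 yaw -16.687422795849862
hinge side [[0.6301, 0.0525, 0.043], [0.4705, 0.0976, 0.043]]
endplate top scene [[0.5082, 0.0328, 0.068], [0.5172, 0.0715, 0.068]]
nose top scene [[0.6015, 0.0128, 0.031], [0.6128, 0.0433, 0.031]]
nose top top [[0.6001, 0.0443, 0.031], [0.5927, 0.0085, 0.031]]
endplate topcam rear foot-ish/top [[0.5099, 0.0681, 0.068], [0.5008, 0.0329, 0.068]]
```

```bash
cat >> h.py <<'E'
from scipy.spatial.transform import Rotation as Rn
YAW=np.radians(-16.25);O=np.array([.6384,.0167]);HB=.048
U=np.array([np.cos(YAW),np.sin(YAW)]);Vv=np.array([-U[1],U[0]])
def w(p): return O+U*p[0]+Vv*p[1]
def rd(P): d=np.asarray(P)[:2]-O; return np.array([d@U,d@Vv])
def pose(left,th,zt):
    "left tip (m, reader), th trailing rad, zt tip height"
    a=YAW+np.pi/2+th;y=np.array([np.cos(a),np.sin(a),0]);z=np.array([0,0,-1.]);x=np.cross(y,z)
    q=Rn.from_matrix(np.c_[x,y,z]).as_quat()
    c=w(left)-HB*y[:2]
    return [c[0],c[1],zt+.008],[q[3],q[0],q[1],q[2]]
def tips(s):
    q=s["ee_rot"];R=Rn.from_quat([q[1],q[2],q[3],q[0]]).as_matrix();p=s["ee_pos"]+.008*R[:,2]
    l=p+HB*R[:,1];r=p-HB*R[:,1];return (np.r_[rd(l),l[2]]*1e3).round(1),(np.r_[rd(r),r[2]]*1e3).round(1)
E
python3 - <<'E'
from bench import *
from h import *
for L,th in[((-.165,.06),0),((-.176,.075),.26),((-.176,.072),.5),((-.13,.072),.66)]:
    p,q=pose(L,th,.047); print(p,inverse_kinematics(p,q))
p,q=pose((-.165,.060),0,.13); move_to(p,q)
s=state();print(s["time"],tips(s),s["ft_force"],s["joint_pos"])
import pickle
g={n:get_image(n) for n in("top","scene","wrist")};pickle.dump(g,open("g1.pkl","wb"))
cv2.imwrite("pics/s1.png",cv2.resize(g["scene"]["frame"][190:340,240:420],None,fx=4,fy=4,interpolation=cv2.INTER_CUBIC))
cv2.imwrite("pics/w1.png",g["wrist"]["frame"])
E
```

```text
[np.float64(0.48334972219469363), np.float64(0.07439238556774483), 0.055] [ 8.31318166e-02 -1.73655356e-01  1.80016964e+00 -4.44089210e-16
  1.51507837e+00 -1.20404851e+00]
[np.float64(0.4892849388800187), np.float64(0.08996703010117116), 0.055] [ 1.13446566e-01 -1.49722454e-01  1.77883702e+00 -4.44089210e-16
  1.51247809e+00 -1.43373376e+00]
[np.float64(0.49988448370236965), np.float64(0.0881928470321195), 0.055] [ 1.07597949e-01 -1.21342572e-01  1.75304667e+00 -4.44089210e-16
  1.50988856e+00 -1.67958237e+00]
[np.float64(0.5513840878069376), np.float64(0.07756137041236437), 0.055] [ 7.86498933e-02  1.30338053e-02  1.62358296e+00 -4.44089210e-16
  1.50497589e+00 -1.86853043e+00]
2.15 (array([-165.1,   60.7,  130.3]), array([-165. ,  -35.3,  130.3])) [ 0.63506487 -0.08951718 -0.06995847] [ 8.43036448e-02 -2.09160278e-01  1.68241170e+00  2.88028457e-04
  1.66783727e+00 -1.20368847e+00]
```

View pics/s1.png

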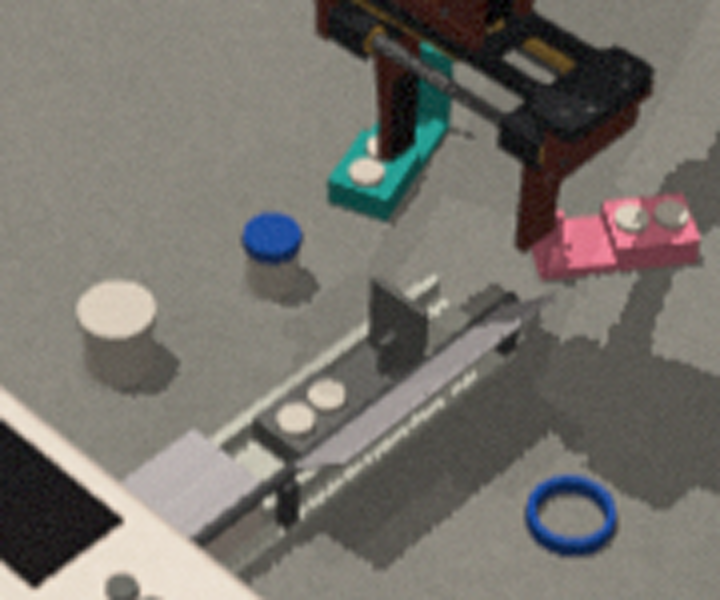

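View pics/w1.png

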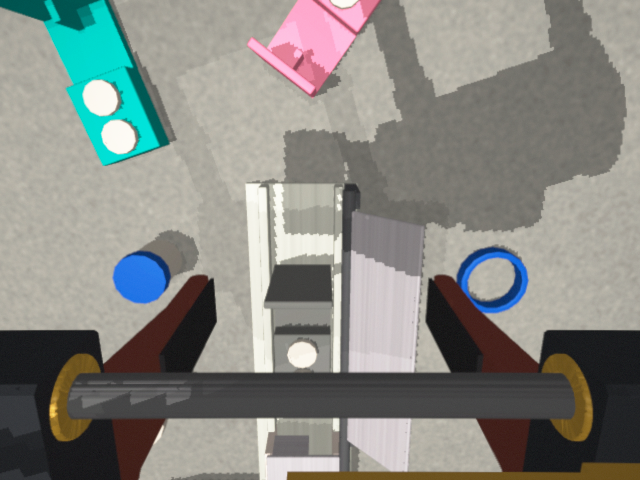

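Wrist view: the fingers straddle the lane, with the end plate at (300,285), the thumb plate at about (385,330), and both look-alikes clear behind. I'll check the projected tips against the scene view, then press down in steps.

```bash
python3 - <<'E'
from bench import *
from h import *
import pickle
g=pickle.load(open("g1.pkl","rb"))["scene"]
s=state();l,r=tips(s)
P=[[*w(l[:2]/1e3),l[2]/1e3],[*w(r[:2]/1e3),r[2]/1e3]]
print((proj(g,P)-[240,190])*4)
for z in(.085,.070,.058,.050):
    p,q=pose((-.165,.060),0,z);move_l(p,speed=.08,orientation=q)
    s=state();print(s["time"],*tips(s),s["ft_force"].round(2),s["moment"].round(2))
g={n:get_image(n) for n in("top","scene","wrist")};pickle.dump(g,open("g2.pkl","wb"))
cv2.imwrite("pics/s2.png",cv2.resize(g["scene"]["frame"][190:340,240:420],None,fx=4,fy=4,interpolation=cv2.INTER_CUBIC))
cv2.imwrite("pics/w2.png",g["wrist"]["frame"])
E
```

```text
[[533.53012028 238.62885644]
 [398.63679318 149.42424362]]
3.0167 [-164.9   60.    85.1] [-164.9  -36.    85.1] [-0.66 -0.11  0.41] [-0.01 -0.05 -0.04]
3.35 [-165.2   59.4   69.3] [-165.2  -36.6   69.5] [-0.28 -2.75  0.34] [-0.37  0.1   0.05]
3.65 [-165.    59.9   58. ] [-165.   -36.1   58. ] [ 0.08 -1.9   1.99] [-0.19 -0.   -0.05]
3.9 [-164.7   60.3   50.5] [-164.7  -35.7   50.4] [1.49 0.08 3.9 ] [ 0.27 -0.19 -0.02]
```

View pics/s2.png

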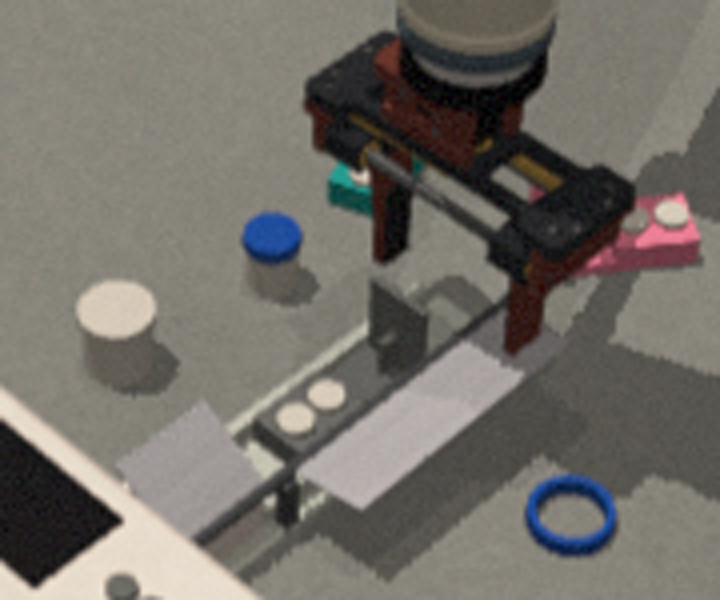

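View pics/w2.png

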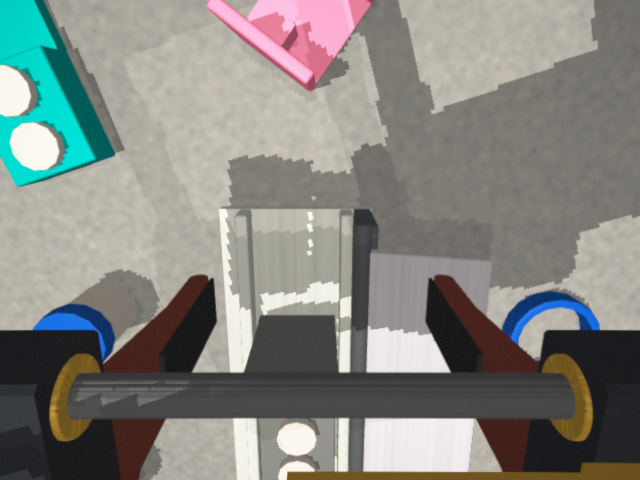

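The cover is lifting cleanly: the left tip is on the plate near its rear end and the right tip is behind and right of the end plate. Next I'll press to the hold height, slide out along the plate, and yaw so the right tip gets behind the end plate.

```bash
python3 - <<'E'
from bench import *
from h import *
import pickle
for L,th,z in[((-.165,.060),0,.0465),((-.171,.068),.13,.0465),((-.175,.075),.25,.0465)]:
    p,q=pose(L,th,z);move_l(p,speed=.05,orientation=q)
    s=state();print(s["time"],*tips(s),s["ft_force"].round(2),s["moment"].round(2))
g={n:get_image(n) for n in("top","scene","wrist")};pickle.dump(g,open("g3.pkl","wb"))
cv2.imwrite("pics/s3.png",cv2.resize(g["scene"]["frame"][190:340,240:420],None,fx=4,fy=4,interpolation=cv2.INTER_CUBIC))
cv2.imwrite("pics/w3.png",g["wrist"]["frame"])
E
```

```text
4.3 [-164.8   60.4   46.9] [-164.8  -35.6   46.8] [1.39 2.58 3.88] [ 0.73 -0.38 -0.07]
4.6167 [-171.2   67.7   46.2] [-159.   -27.5   46.3] [0.08 0.24 2.53] [ 0.15 -0.06  0.  ]
4.9333 [-175.3   74.8   46.1] [-151.9  -18.3   46.1] [ 0.16 -1.03  2.94] [0.14 0.04 0.01]
```

View pics/s3.png

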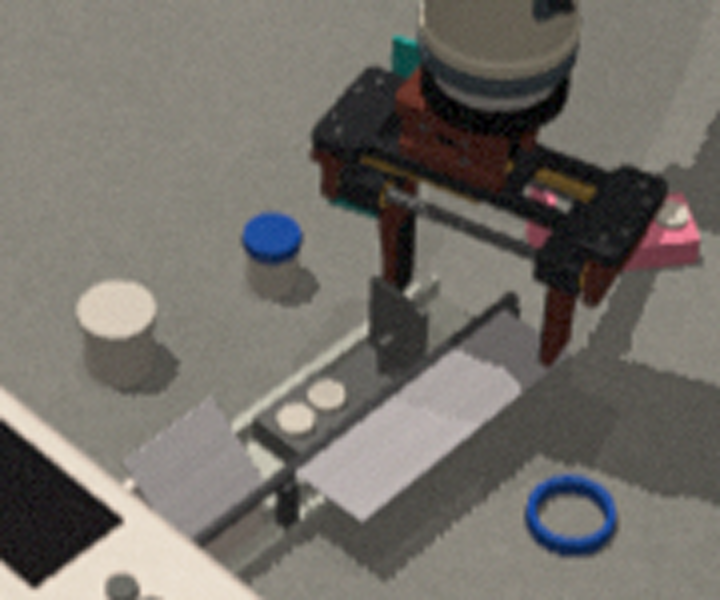

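View pics/w3.png

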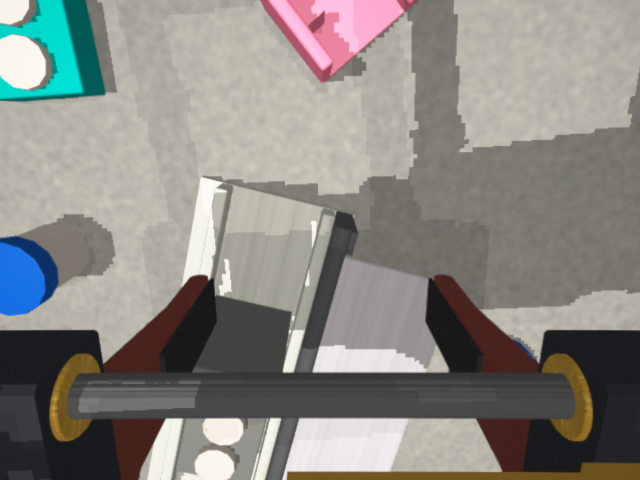

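The cover is held open. The left tip sits on the plate's rear outer region and the right tip is just behind the end plate. Starting the push, with the yaw increasing while the left tip stays put.

```bash
python3 - <<'E'
from bench import *
from h import *
import pickle
for L,th in[((-.175,.0745),.30),((-.175,.074),.36),((-.174,.073),.42),((-.173,.072),.50),((-.172,.071),.58)]:
    p,q=pose(L,th,.0465);move_l(p,speed=.035,orientation=q)
    s=state();print(s["time"],*tips(s),s["ft_force"].round(2),s["moment"].round(2))
    f=s["ft_force"]
    if f[2]<1 or np.hypot(*f[:2])>15: print("stop");break
g={n:get_image(n) for n in("top","scene","wrist")};pickle.dump(g,open("g4.pkl","wb"))
cv2.imwrite("pics/s4.png",cv2.resize(g["scene"]["frame"][190:340,240:420],None,fx=4,fy=4,interpolation=cv2.INTER_CUBIC))
cv2.imwrite("pics/w4.png",g["wrist"]["frame"])
E
```

```text
5.3333 [-175.1   74.4   46.4] [-147.   -17.4   46.4] [-1.98 -0.06  2.05] [0.21 0.18 0.07]
5.5833 [-175.2   73.9   46.3] [-141.6  -16.    46.3] [-1.34 -0.17  2.84] [0.12 0.31 0.1 ]
5.8417 [-174.1   72.9   46.3] [-135.2  -14.9   46.3] [-2.64 -0.22  4.  ] [0.08 0.37 0.19]
6.1167 [-172.9   72.    46.4] [-127.2  -12.4   46.4] [-1.84 -0.92  2.45] [0.03 0.41 0.08]
6.3917 [-172.    71.    46.4] [-119.6   -9.4   46.4] [-2.75 -1.57  1.63] [0.02 0.47 0.13]
```

View pics/s4.png

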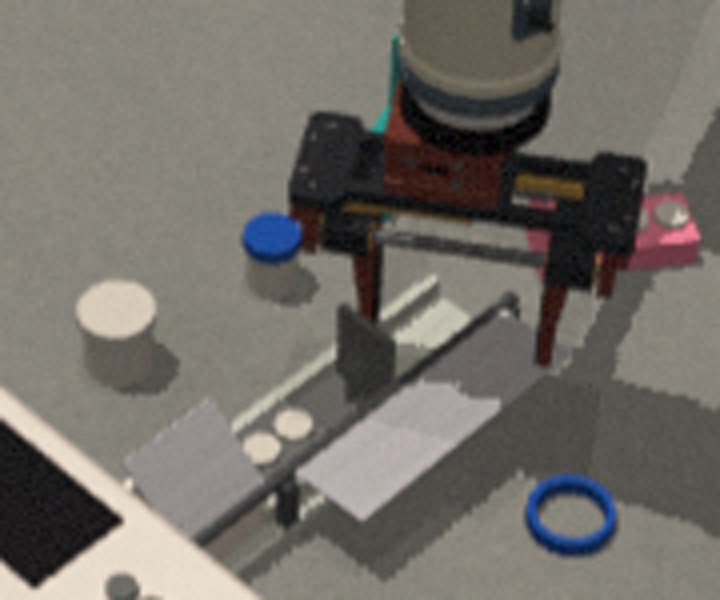

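View pics/w4.png

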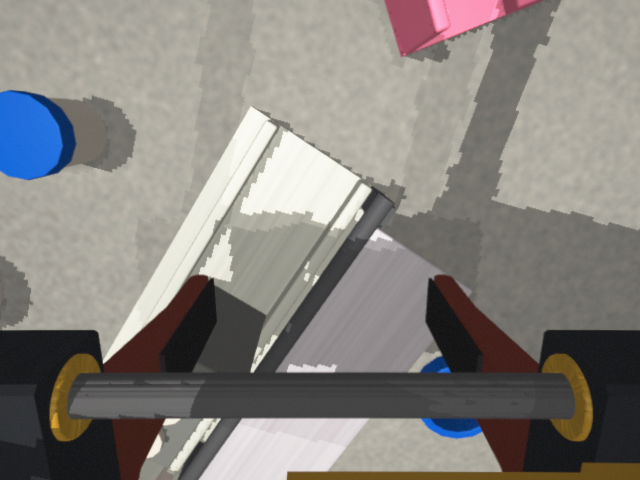

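The carrier moved about 30 mm with the end plate, at low force, and the cover stays up. Continuing as a straight push.

```bash
python3 - <<'E'
from bench import *
from h import *
import pickle
th=.60;k=96*np.sin(th)
for xr in[-112,-104,-96,-88,-80,-74,-68]:
    p,q=pose(((xr-k)/1e3,.071),th,.0465);move_l(p,speed=.04,orientation=q)
    s=state();f=s["ft_force"];print(round(s["time"],2),*tips(s),f.round(2))
    if f[2]<.8 or np.hypot(*f[:2])>15: print("stop");break
g={n:get_image(n) for n in("top","scene","wrist")};pickle.dump(g,open("g5.pkl","wb"))
cv2.imwrite("pics/s5.png",cv2.resize(g["scene"]["frame"][190:340,240:420],None,fx=4,fy=4,interpolation=cv2.INTER_CUBIC))
E
```

```text
6.86 [-166.3   70.8   46.4] [-112.2   -8.5   46.4] [-4.34 -1.2   2.45]
7.21 [-158.1   70.9   46.4] [-103.9   -8.4   46.5] [-3.02 -0.5   2.88]
7.56 [-150.1   71.    46.5] [-95.9  -8.3  46.5] [-3.06 -1.07  2.42]
7.91 [-142.1   71.    46.5] [-87.9  -8.2  46.5] [-2.39 -1.24  3.08]
8.26 [-134.1   71.    46.5] [-79.9  -8.2  46.5] [-2.61 -0.88  2.08]
8.56 [-128.2   71.    46.5] [-74.   -8.2  46.5] [-3.28 -1.77  2.65]
8.86 [-122.1   71.    46.5] [-67.9  -8.2  46.5] [-2.71 -1.4   2.86]
```

View pics/s5.png

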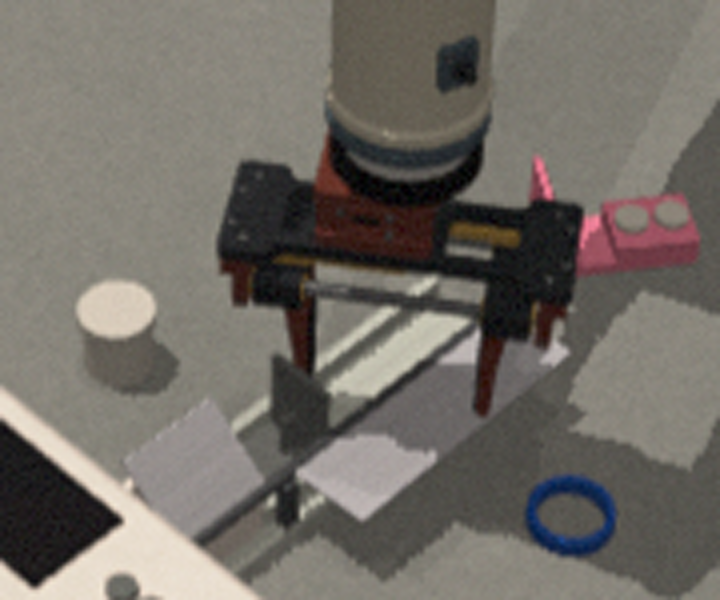

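The block is already under the open roof, and the cover is still up. Now the final approach in small steps, watching for the stop force.

```bash
python3 - <<'E'
from bench import *
from h import *
import pickle
th=.60;k=96*np.sin(th)
for xr in[-62,-58,-55,-53.5,-52,-51,-50,-49,-48,-47,-46,-45,-44]:
    p,q=pose(((xr-k)/1e3,.071),th,.0465);move_l(p,speed=.03,orientation=q);hold(.1)
    s=state();f=s["ft_force"];print(round(s["time"],2),*tips(s),f.round(2),"along",round(float(f[:2]@U),2))
    if f[2]<.5 or f[:2]@U<-14: print("stop");break
g={n:get_image(n) for n in("top","scene","wrist")};pickle.dump(g,open("g6.pkl","wb"))
cv2.imwrite("pics/s6.png",cv2.resize(g["scene"]["frame"][190:340,240:420],None,fx=4,fy=4,interpolation=cv2.INTER_CUBIC))
E
```

```text
9.46 [-116.2   71.    46.5] [-62.   -8.2  46.5] [-3.13 -1.56  3.17] along -2.57
9.84 [-112.2   71.    46.5] [-58.   -8.2  46.5] [-2.9  -1.21  2.87] along -2.45
10.19 [-109.2   71.    46.5] [-55.   -8.2  46.5] [-3.31 -0.94  2.62] along -2.91
10.54 [-107.9   71.    46.4] [-53.7  -8.2  46.4] [-4.63 -0.35  3.49] along -4.34
10.89 [-106.2   71.    46.5] [-52.   -8.2  46.5] [-4.67 -0.81  3.79] along -4.26
11.24 [-105.2   71.    46.5] [-51.   -8.2  46.5] [-4.43 -0.52  2.92] along -4.11
11.59 [-104.3   71.    46.5] [-50.1  -8.2  46.5] [-5.53  0.14  3.56] along -5.35
11.94 [-104.2   71.    46.5] [-50.   -8.3  46.4] [-9.01  0.36  5.83] along -8.75
12.29 [-104.1   71.    46.6] [-49.9  -8.3  46.4] [-12.52   1.94   7.04] along -12.57
12.64 [-103.9   70.9   46.6] [-49.8  -8.3  46.4] [-16.7    1.49  10.1 ] along -16.45
stop
```

View pics/s6.png

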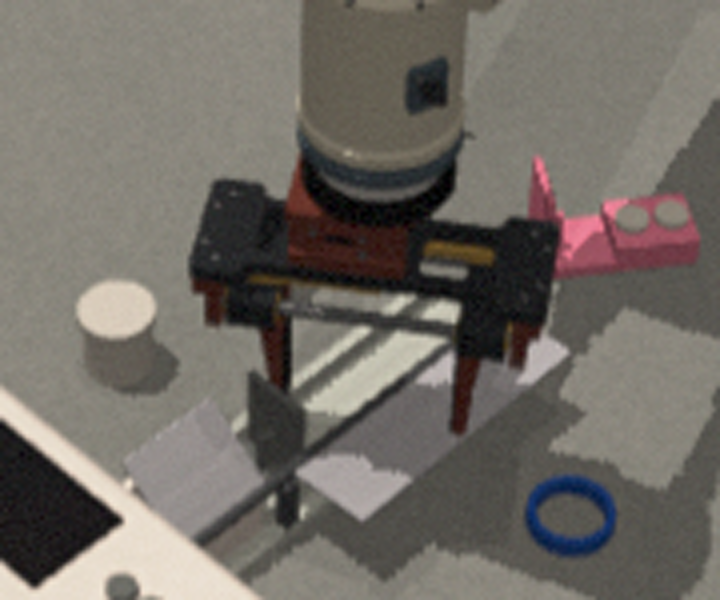

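There is a hard stop at right tip x ≈ -50 mm, against -50.5 predicted for home, with force ramping 5→16 N and no further motion. I'll back off with the cover still held, then lift clear.

```bash
python3 - <<'E'
from bench import *
from h import *
import pickle
th=.60;k=96*np.sin(th)
for xr,z,v in[(-60,.0465,.04),(-60,.11,.06),(-60,.20,.15)]:
    p,q=pose(((xr-k)/1e3,.071),th,z);move_l(p,speed=v,orientation=q)
    s=state();print(round(s["time"],2),*tips(s),s["ft_force"].round(2))
movej([.9,-.2,1.3,0,1.9,-1.0])
s=state();print(round(s["time"],2),s["ee_pos"],s["ft_force"].round(2))
g={n:get_image(n) for n in("top","scene","wrist")};pickle.dump(g,open("g7.pkl","wb"))
cv2.imwrite("pics/s7.png",cv2.resize(g["scene"]["frame"][190:340,240:420],None,fx=4,fy=4,interpolation=cv2.INTER_CUBIC))
cv2.imwrite("pics/t7.png",cv2.resize(g["top"]["frame"][150:285,230:370],None,fx=4.4,fy=4.4,interpolation=cv2.INTER_CUBIC))
cv2.imwrite("pics/t7f.png",g["top"]["frame"])
E
```

```text
13.27 [-113.7   71.4   47. ] [-59.5  -7.8  47. ] [1.43 0.5  3.42]
14.47 [-114.4   70.9  109.4] [-60.2  -8.3 109.4] [-0.36 -0.7   0.18]
15.22 [-114.5   70.9  198.8] [-60.3  -8.3 198.8] [-0.3   0.74 -0.11]
16.93 [0.29468397 0.42481436 0.35068864] [0.57 0.57 0.1 ]
```

View pics/s7.png

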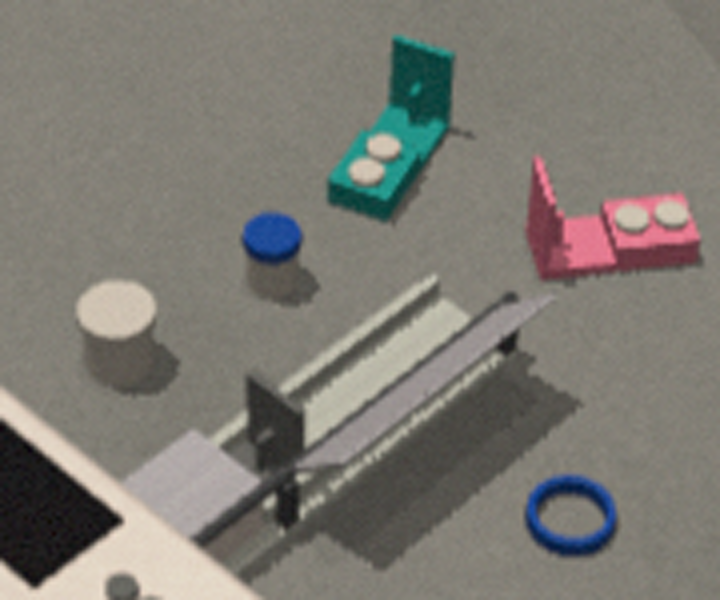

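View pics/t7.png

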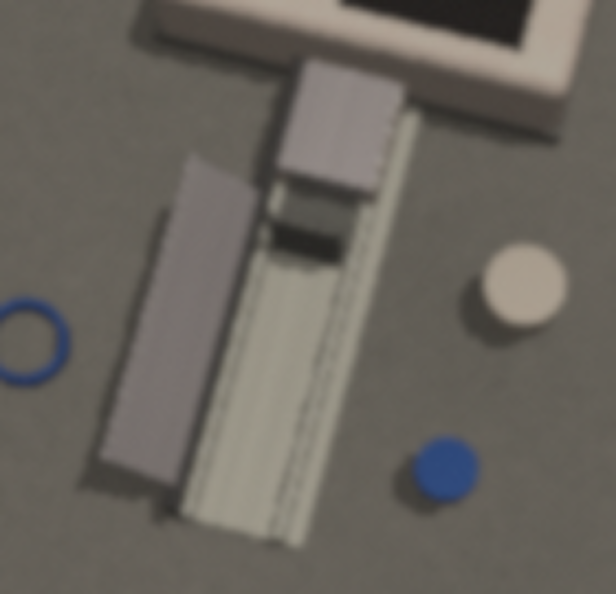

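View pics/t7f.png

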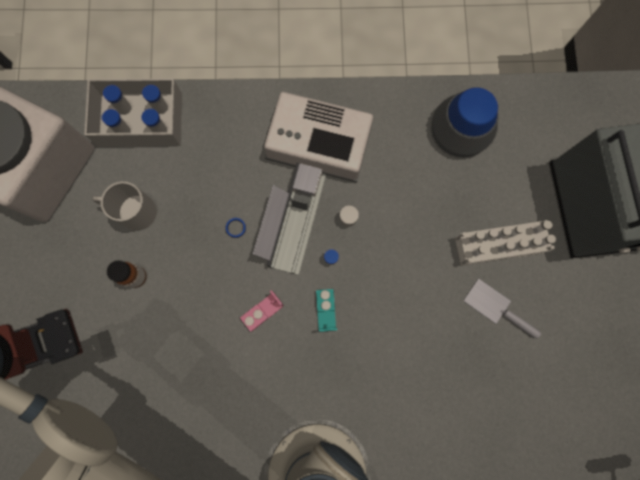

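The cover is shut (thumb plate and roof edges match the start image), the tongue and end plate are outside it, and the bystanders are in place. One last check on the end plate position.

```bash
python3 - <<'E'
from bench import *
from h import *
import pickle
g=pickle.load(open("g7.pkl","rb"))
px=[(247/4+240-.4,376/4+190-.4),(303/4+240-.4,414/4+190-.4)]
print([ (rd(p)*1e3).round(1).tolist() for p in onplane(g["scene"],px,.068)])
g0=pickle.load(open("g0.pkl","rb"))
d=cv2.absdiff(g0["top"]["frame"],g["top"]["frame"]).max(2);d[300:,:300]=0
n,l,st,_=cv2.connectedComponentsWithStats((d>40).astype(np.uint8));print([s.tolist() for s in st[1:] if s[4]>8])
job_done()
E
```

```text
[[-31.7, -17.5], [-33.8, 21.8]]
[[290, 195, 20, 17, 233], [278, 210, 29, 40, 546], [317, 448, 17, 14, 63], [350, 472, 18, 8, 64]]
the job is handed in; nothing more can be done
```

The carrier is loaded and the cover is shut over it. I handed the job in at about 17 s of the 38 s allowed.

**What I did:** The left fingertip pressed the thumb plate down and held the cover open. Meanwhile the right fingertip pushed the grey carrier's end plate about 97 mm along the lane to the stop. I then backed off about 10 mm with the cover still held, lifted clear and moved the arm away.

**Last checks:**
- **Home:** The push force rose from 5 to 16 N with no further motion, at fingertip x ≈ -50 mm (-50.5 mm predicted for home). After I came away, the scene camera put the front top edge of the end plate at x ≈ -32 to -34 mm, against -35 mm nominal. That is 1–3 mm off, about the size of the calibration error.
- **Cover:** Upward force on the tool stayed between 1.6 and 10 N during the push, and every picture along the way showed the cover up. In the final pictures it looks shut, as at the start.
- **Bystanders:** Comparing the top view before and after, only the carrier and the arm changed. I left the lower-left corner, where the arm stood, out of that comparison.

No check failed. The largest force I read at the wrist was about 20 N.

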